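# Gauge the thickness of a sawn core slab

### The job

Measure the thickness of the long sawn slab lying on the glass plate: pick up the dial gauge and lower it gently all the way down, without dropping it, squarely across the slab, so that its two legs stand flat on the glass on either side and its sprung foot rests on the middle of the slab's top. Let go and leave it standing there by itself, showing the thickness; do not shift the slab or the other two pieces on the plate.

Things in the scene. Friction and masses are not known exactly. Their poses are not given: they have to be found in the camera images.
- gauge_case (a point): Centre of the dial case of a loose dial gauge on a bridge base (0.4 to 0.6 kg, 136 mm tall), 100 mm above its legs' undersides. Case: black disc 58 mm across, 24 mm thick, flat front and back; take it across the 24 mm, along x. z up, x through the case (dial faces -x), y from leg to leg. It starts upright on the bench (height 0), left of the plate.
- gauge_foot (a joint): Reading, m: height of the flat sprung foot above the legs' undersides. It slides straight up into the gauge (to 0.033) against a light spring (0.7 N at 0, 1.3 N at 0.022); hangs at -0.002 in the air, 0 on a flat surface. With the gauge standing properly over a part it reads the part's thickness. The pointer follows it, one turn for 30 mm.
- foot_face (a point): Centre of the underside of the sprung foot, a 20 mm disc midway between the legs, straight below the case's centre; axes as the gauge. Bridge bar above it: 120 mm along y, 30 along x, 40 to 54 mm above the legs' undersides. Legs under both ends: clear gap 84 mm along y and 40 mm high, 124 mm over all along y, feet 46 mm along x.
- slab_center (a point): Centre (half-way up) of the long sawn slab of resin-set banded sediment, 110 mm (x) by 46 mm (y) by 22 mm thick (z, up), 0.16 to 0.26 kg, lying loose and flat on the glass plate. The gauge goes across it, legs beside its two long sides: gauge y along slab y, either way round.
- offcut_center (a point): Centre of the square offcut of the same stuff, 54 x 54 x 34 mm high, loose on the plate; not to be shifted.
- slice_center (a point): Centre of the round core slice of the same stuff, 64 mm across, 28 mm high, loose on the plate; not to be shifted.
- plate: Flat glass plate fixed on the bench, 300 mm (x) by 450 mm (y) by 12 mm thick; origin at the centre of its underside, on the bench. The three pieces lie on it side by side, in any order, at least 115 mm between centres.
Mind the look-alikes: they are no part of the job. What is meant by the part that bears gauge_case is not red, and is the larger of those in its own colour.

How it is judged (in metres and radians):
On the way:
1. still held by the fingers, the gauge has been lowered over the middle of the slab until its legs are within 5 mm of the glass (contact force between the fingers and gauge above 1 N and z of gauge_case in the frame of plate below 0.117 m and horizontal distance between foot_face and slab_center below 0.018 m), for 0.1 s.
At the end, for the whole second after the job is handed in: The gauge stands alone, still and upright (0.05 rad) on the glass across the long slab, reading 22 mm within 1.5 mm, foot within 18 mm of the slab's middle, legs square across it within 0.25 rad; slab, offcut and round slice lie within 15 mm of where they were (value of joint gauge_foot between 0.0205 and 0.0235 m and horizontal distance between foot_face and slab_center below 0.018 m and angle between the y axis of gauge_case and the y axis of slab_center, either way round below 0.25 rad and angle between gauge_case's own z axis and vertical below 0.05 rad and z of gauge_case in the frame of plate between 0.1095 and 0.1145 m and z of slab_center in the frame of plate below 0.025 m and distance of each of slab_center, offcut_center, slice_center from where it was at the start of the episode below 0.015 m and velocity of joint gauge_foot between -0.01 and 0.01 m/s); the robot touches nothing.
It fails at once if the gauge is dropped or jabbed onto the part: its foot is driven in faster than 0.35 m/s (velocity of joint gauge_foot above 0.35 m/s).
It fails at once if the gauge is tipped over by more than 0.8 rad (angle between gauge_case's own z axis and vertical above 0.8 rad).
It fails at once if the slab is shoved more than 20 mm (distance of slab_center from where it was at the start of the episode above 0.02 m).
It fails at once if the offcut is shoved more than 20 mm (distance of offcut_center from where it was at the start of the episode above 0.02 m).
It fails at once if the round slice is shoved more than 20 mm (distance of slice_center from where it was at the start of the episode above 0.02 m).
It also fails if it takes over 35 s, if anything falls off the work surface, if the arm or the gripper's body presses on something with over 40 N, if the wrist force passes 120 N, or if a joint passes its speed limit or range.

### The arm

A 6-joint arm with a two-finger parallel gripper is mounted at the origin on the work surface. World frame = base frame: x ahead of the robot, y to its left, z up, the work surface at z = 0. Lengths are in mm, angles in degrees, forces in N, time in s.
With the tool pointing down it reaches from about 300 to 850 mm from the base axis. Payload 4.2 kg.
Tool frame: the origin (TCP) lies at the very end of the fingers, on their centre line; the grasp point (between the pads) lies env.pinch_z behind it (env.pinch_z is the distance from the TCP to the grasp point, in mm); z points along the fingers, y is the line along which they close (so a half turn about z gives the same grasp; the last joint's range is limited). The gripper opens to 91 mm and grips with 3 to 60 N. Pads are 32 mm wide; open, the fingers measure 118 mm over their backs; the gripper's body (76 mm by 178 mm) begins 60 mm behind the grasp point.
Start: joints at [66.005, 18.312, 89.639, -0, 72.044, -1.146], TCP at [223.284, 529.894, 213.976] pointing down, gripper open.
Joint ranges: [-177.97, 177.97], [-48.28, 115.42], [12.27, 149.76], [-77.06, 257.06], [2.81, 150.46], [-146.56, 146.56]. Speed limits (degrees/s): [147.25, 147.25, 180, 180, 180, 180].

### API

Orientations are given as [roll, pitch, yaw] about the fixed x, y, z axes, in that order (R = Rz(yaw) Ry(pitch) Rx(roll)).
In Python, from workcell import state, vision, job_done, env gives the robot as it stands.
- The arm moves only by the tool servo_tool, never from a script. Its argument "rows" is a list of rows, each a list of 5 numbers: the shift along the tool's x, y, z scaled (see below), then the turn about the tool's z scaled (see below), then the opening, from 0 (shut) to 1 (fully open). A call has 1 to 20 rows; each row is the pose to reach, as a shift and turn from the pose commanded when the call began, along the tool's axes at that moment; what a row does not reach only later rows make up. The controller multiplies each number of a shift by 200 mm and each number of a turn by 90 degrees. A row lasts 1/12 s, in which the tool goes at most 41.7 mm and 7.16 degrees, less where a joint would pass 70% of its speed; a pose out of reach is approached as far as the arm can. A call with a number of a shift or a turn outside -1 to 1 is refused whole. A call with a gripper value outside its range is refused whole. The fingers move at their own pace and stop on an object; "force" is the grip in N (left out, the last holds). Time passes only in rows, so rows that repeat a pose let the fingers close. It gives the time, the measured TCP pose, the force, the opening and the grip force at its end, in the units of the state.
- state(): the state, without advancing time (a new reading comes with each control period).
- vision.grab_frame(name): name is "scene" or "top" or "wrist"; returns the picture (420x560x3 uint8, red, green, blue); there is no depth.
- vision.camera_info(name): a dict with "vertical_fov" (degrees; the focal length in pixels is half the picture's height over the tangent of half this angle, whatever the lens; pixels are square), "cx", "cy" (the principal point, pixels), "T" (4x4, takes a point from camera to world coordinates). Camera axes: x right, y up, looking along -z (the intrinsics and any distortion apply to the point x, -y, -z); pixel columns grow to the right and rows downward; lengths in mm; the calibration is good to about 2 mm. A picture is of the moment at which its call begins: read the wrist's pose just before it. camera_info takes no time and is no camera call; for the wrist camera it gives the pose at the moment of the call.
- job_done(): hands the job in; it is judged then, once.
The state is a dict: "time_s": time; "qpos": joint angles; "qvel": joint speeds; "effort": joint torques, N m; "ee_pos": TCP position; "ee_rot": TCP orientation; "force": force on the tool from outside, world axes, zero at the start; "torque": the same for the moment, N m; "gripper_width": finger opening in mm; "gripper_force": force on a finger pad.
Only numpy, scipy, OpenCV 4.12 (cv2) and the standard library are available. Lean on these libraries where they do the work, as an engineer would, in place of code of your own. Each camera call takes 0.05 s, during which the arm holds its last target. There are 200 camera calls.

## Working session

There is one attempt and no reset: what is moved stays moved. The work goes in short steps, Python scripts to look and compute and a tool call to move; the robot and the scene stay as the last step left them, time stands still between calls to the robot, and variables do not carry over. Pictures are saved under pics/ and viewed, at most 10 in all, crops included, and the job is handed in when it is done.

Besides the shell and the picture viewer there is one more tool, called after ">>>" as name(argument=value, ...), one argument or row to a line, values as JSON. servo_tool: Moves the arm, as the interface text tells. Its arguments: {"type":"object","properties":{"rows":{"type":"array"},"force":{"type":"number"}},"required":["rows"]}

```bash
mkdir -p pics
python3 - <<'E'
from workcell import state, vision, env
import cv2,numpy as np
print(env.pinch_z, [a for a in dir(env) if a[0]!='_'])
s=state();print({k:s[k] for k in('time_s','ee_pos','ee_rot','gripper_width')})
for n in('scene','top','wrist'):
    i=vision.camera_info(n); print(n,i)
    f=vision.grab_frame(n); cv2.imwrite(f'pics/{n}0.png',f[...,::-1])
E
```

```text
18.8 ['Unreachable', 'pinch_z']
{'time_s': 0.0, 'ee_pos': array([223.08117219, 529.44749352, 213.12590464]), 'ee_rot': array([-1.79901835e+02, -1.49441332e-03,  1.57150447e+02]), 'gripper_width': 91.28429191131454}
scene {'vertical_fov': 54.6737668568266, 'cx': 276.6158429039526, 'cy': 215.726239455745, 'T': array([[-5.80479010e-01, -5.33541245e-01,  6.15124263e-01,
         1.01462405e+03],
       [ 8.14061235e-01, -3.62932858e-01,  4.53413770e-01,
         4.92148219e+02],
       [-1.86661408e-02,  7.63945993e-01,  6.45010151e-01,
         6.62097626e+02],
       [ 0.00000000e+00,  0.00000000e+00,  0.00000000e+00,
         1.00000000e+00]])}
top {'vertical_fov': 49.93721861447056, 'cx': 277.02091510139616, 'cy': 211.38863664878235, 'T': array([[ 2.62894520e-02,  9.93556401e-01, -1.10247645e-01,
         3.32998669e+02],
       [-9.99456656e-01,  2.39305553e-02, -2.26654402e-02,
         9.04303767e+01],
       [-1.98811059e-02,  1.10783605e-01,  9.93645679e-01,
         1.12154257e+03],
       [ 0.00000000e+00,  0.00000000e+00,  0.00000000e+00,
         1.00000000e+00]])}
wrist {'vertical_fov': 60.09456376677424, 'cx': 276.0250251946833, 'cy': 205.90272625401136, 'T': array([[ 3.89116233e-01, -8.79270027e-01, -2.74723091e-01,
         1.44920633e+02],
       [ 9.21187095e-01,  3.70858280e-01,  1.17806924e-01,
         5.63462800e+02],
       [-1.70076410e-03, -2.98911952e-01,  9.54279179e-01,
         3.84064347e+02],
       [ 0.00000000e+00,  0.00000000e+00,  0.00000000e+00,
         1.00000000e+00]])}
```

View pics/top0.png

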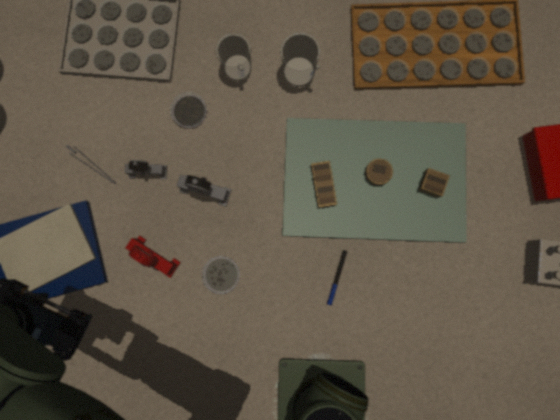

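View pics/scene0.png

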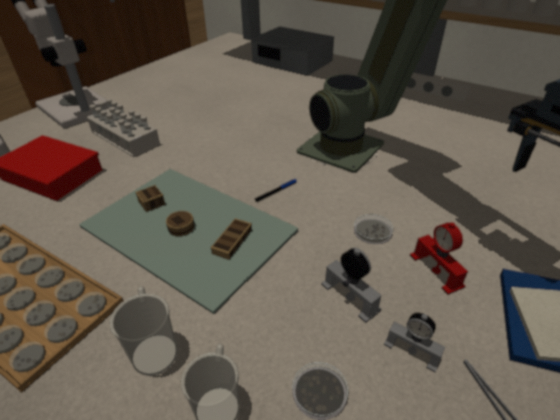

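The top view shows the larger grey gauge at about (204,187), with a smaller grey one at (145,169) and a red one at (152,256). The slab is at (323,185), the slice at (379,172) and the offcut at (435,182). The scene view agrees, with the larger grey gauge at (354,280).

```bash
cat > h.py <<'E'
import numpy as np,cv2
from workcell import state, vision
def ray(i,uv,z):
    f=210/np.tan(np.radians(i['vertical_fov']/2)); uv=np.atleast_2d(uv).astype(float); T=i['T']
    d=np.c_[(uv[:,0]-i['cx'])/f,-(uv[:,1]-i['cy'])/f,-np.ones(len(uv))]@T[:3,:3].T; o=T[:3,3]
    return (o+d*((z-o[2])/d[:,2])[:,None])[:,:2]
def rect(P):
    c,(w,h),a=cv2.minAreaRect(P.astype(np.float32))
    if w<h: w,h,a=h,w,a+90
    return np.round(c,1),round(w,1),round(h,1),round((a+90)%180-90,1)   # angle of long axis
def cont(m,n=3,amin=80):
    c=cv2.findContours(m.astype(np.uint8),cv2.RETR_EXTERNAL,cv2.CHAIN_APPROX_NONE)[0]
    return [x[:,0] for x in sorted(c,key=cv2.contourArea)[::-1][:n] if cv2.contourArea(x)>amin]
E
python3 - <<'E'
from h import *
i=vision.camera_info('top'); b=cv2.imread('pics/top0.png'); hsv=cv2.cvtColor(b,cv2.COLOR_BGR2HSV).astype(int)
print(hsv[185,300],hsv[185,323],hsv[172,379],hsv[140,250],hsv[187,190],hsv[193,222])
H,S,V=hsv[...,0],hsv[...,1],hsv[...,2]
pl=(H>45)&(H<100)&(S>25); pl[:110]=0;pl[250:]=0;pl[:,:275]=0;pl[:,480:]=0
for c in cont(pl,1): print('plate',rect(ray(i,c,12)))
hull=np.zeros(pl.shape,np.uint8); cv2.fillPoly(hull,[cv2.convexHull(cont(pl,1)[0])],1)
hull=cv2.erode(hull,np.ones((9,9)))
for c in cont((hull>0)&~pl): print(c.mean(0),[rect(ray(i,c,z)) for z in(34,)])
big=cv2.resize(b[130:230,110:350],None,fx=3.3,fy=3.3,interpolation=cv2.INTER_CUBIC); cv2.imwrite('pics/crop1.png',big)
print(ray(i,[[204,187]],50))
E
```

```text
[ 41  44 115] [ 17 115 100] [18 92 69] [ 17  63 114] [15 36 43] [18 33 94]
plate (array([ 535.3, -212.2]), 231.0, 119.5, 16.6)
[404.16725979 181.68327402] [(array([ 531.9, -204.5]), 193.1, 92.1, 16.4)]
[[506.85181854 292.65282728]]
```

View pics/crop1.png

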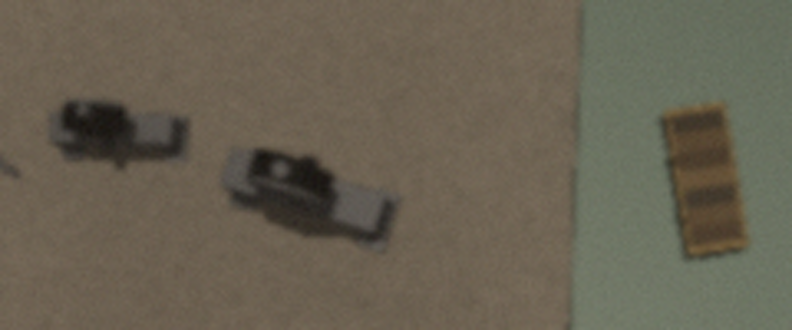

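The crop shows the target gauge with its bar running right and down from about (235,165) to (385,225), and the slab's rectangle at about (665–745, 105–255). I'll move the wrist camera over the gauge.

>>> servo_tool(
  rows=[
    [-0.18, -0.06, -0.1, 0.08, 1],
    [-0.36, -0.12, -0.14, 0.16, 1],
    [-0.54, -0.17, -0.14, 0.24, 1],
    [-0.72, -0.22, -0.14, 0.32, 1],
    [-0.9, -0.27, -0.14, 0.4, 1],
    [-0.9, -0.27, -0.14, 0.47, 1],
    [-0.9, -0.27, -0.14, 0.47, 1],
  ],
)

```text
time_s: 0.73
ee_pos: [369.5, 408.8, 241.7]
ee_rot: [-180.0, 0.0, 114.5]
force: [0.2, 0.2, 0.8]
gripper_width: 91.3
gripper_force: 0.0
```

>>> servo_tool(
  rows=[
    [-0.16, 0.08, 0, 0.08, 1],
    [-0.32, 0.15, 0, 0.16, 1],
    [-0.48, 0.23, 0, 0.24, 1],
    [-0.64, 0.31, 0, 0.32, 1],
    [-0.81, 0.385, 0, 0.4, 1],
    [-0.81, 0.385, 0, 0.47, 1],
    [-0.81, 0.385, 0, 0.47, 1],
    [-0.81, 0.385, 0, 0.47, 1],
  ],
)

```text
time_s: 1.4
ee_pos: [505.4, 296.3, 241.6]
ee_rot: [-179.9, 0.0, 72.9]
force: [-0.9, 0.0, -0.2]
gripper_width: 91.1
gripper_force: 0.0
```

Run:
```python
from h import *
import json
s=state();print(s['ee_pos'],s['ee_rot'])
i=vision.camera_info('wrist');f=vision.grab_frame('wrist');cv2.imwrite('pics/w1.png',f[...,::-1]);np.save('w1T.npy',i['T'])
f=vision.grab_frame('top');cv2.imwrite('pics/top1.png',f[...,::-1])
print(i['T'])
```

```text
[505.4291716  296.25454956 241.58821967] [-1.79925670e+02  6.72473382e-03  7.28605470e+01]
[[ 9.55321133e-01  2.82186916e-01  8.79322300e-02  5.30455335e+02]
 [-2.95569814e-01  9.11930695e-01  2.84641693e-01  3.78028975e+02]
 [ 1.34062047e-04 -2.97914338e-01  9.54592599e-01  4.12429009e+02]
 [ 0.00000000e+00  0.00000000e+00  0.00000000e+00  1.00000000e+00]]
```

View pics/w1.png

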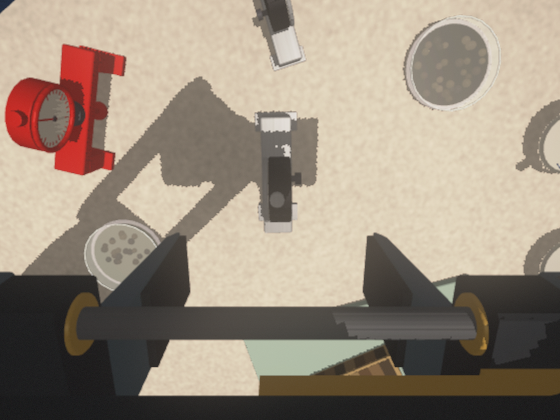

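The wrist view shows the gauge between the fingers' columns: feet at about (276,115) and (278,230), black case at about (268–292, 157–222). The bar lies almost along the image columns.

Run:
```python
from h import *
i=vision.camera_info('wrist'); i['T']=np.load('w1T.npy')
b=cv2.imread('pics/w1.png'); g=cv2.cvtColor(b,cv2.COLOR_BGR2GRAY).astype(int)
for r in (114,120,128,140,150,158,165,175,185,195,205,215,222,228,232): print(r,*g[r,254:306:2])
print('col',*g[105:240:3,274]); 
m=np.zeros(g.shape,bool); m[100:240,250:310]=(g<62)[100:240,250:310]
m=cv2.morphologyEx(m.astype(np.uint8),cv2.MORPH_OPEN,np.ones((9,9)))
c=cont(m,1)[0]; print(cv2.boundingRect(c),cv2.minAreaRect(c))
big=cv2.resize(b[95:245,230:330],None,fx=4,fy=4,interpolation=cv2.INTER_CUBIC); cv2.imwrite('pics/crop2.png',big)
```

```text
114 185 195 109 109 109 106 107 107 106 106 107 108 107 107 107 108 107 159 221 222 223 206 211 211 208 208
120 184 194 107 132 206 211 213 215 215 213 217 220 219 219 222 222 223 224 167 112 144 150 125 126 128 131
128 116 104 104 123 197 208 210 212 213 212 214 217 217 217 220 220 222 223 160 108 110 111 124 124 123 124
140 116 117 116 111 103 105 105 105 104 106 105 107 106 105 108 107 109 108 105 120 122 120 120 120 121 121
150 116 119 120 116 101 102 104 103 102 103 104 105 104 104 105 169 216 216 173 123 121 119 122 124 123 124
158 113 116 116 116 98 95 95 80 60 61 63 61 63 63 64 64 63 65 100 123 124 120 122 124 123 121
165 117 120 118 116 98 97 97 73 59 59 61 61 61 63 63 65 64 65 78 115 119 120 120 120 119 121
175 117 117 117 116 102 99 99 75 62 62 63 63 62 62 63 63 64 65 67 97 89 76 77 79 125 123
185 199 186 118 119 104 103 100 86 64 65 65 66 65 67 65 66 67 66 67 115 157 118 120 120 172 196
195 209 208 207 142 107 103 102 91 81 102 105 106 105 104 98 69 70 76 79 180 212 212 212 212 214 212
205 203 209 176 142 105 104 105 95 73 100 106 107 107 107 89 76 75 76 78 173 204 203 214 210 208 206
215 203 206 195 155 107 103 103 102 75 74 74 76 75 73 76 77 77 77 78 165 198 199 206 213 215 215
222 212 211 208 205 203 150 165 171 156 153 155 155 157 158 159 160 160 162 170 185 211 209 207 211 210 208
228 209 212 212 208 209 156 179 182 180 182 183 184 184 185 185 190 188 190 183 190 212 213 211 208 205 206
232 214 210 209 211 212 199 191 182 182 181 180 180 175 181 190 188 187 188 194 211 210 211 214 213 215 217
col 204 208 160 107 145 217 216 216 215 107 106 106 104 104 104 104 102 89 61 63 61 61 60 62 63 63 64 67 66 89 105 104 105 106 85 72 75 74 76 155 183 183 182 209 206Traceback (most recent call last):
  File "<stdin>", line 8, in <module>
IndexError: list index out of range
```

Run:
```python
from h import *
i=vision.camera_info('wrist'); i['T']=np.load('w1T.npy')
p=ray(i,[[277,188.4]],100)[0]; print('case',p,'feet',ray(i,[[276,112],[278,232]],0),ray(i,[[276,120],[278,222]],54))
s=state(); a=np.radians(s['ee_rot'][2]); d=p-s['ee_pos'][:2]
print('tool dx,dy',d@[np.cos(a),np.sin(a)],d@[np.sin(a),-np.cos(a)])
```

```text
case [507.31649758 300.1697166 ] feet [[524.45540199 358.54255897]
 [484.92417718 222.54455576]] [[523.03330002 353.95893969]
 [494.19009985 253.64444645]]
tool dx,dy 3.9936287333220335 1.1421373081331674
```

>>> servo_tool(
  rows=[
    [0.02, 0.005, 0.2, 0, 1],
    [0.02, 0.005, 0.38, 0, 1],
    [0.02, 0.005, 0.55, 0, 1],
    [0.02, 0.005, 0.68, 0, 1],
    [0.02, 0.005, 0.77, 0, 1],
    [0.02, 0.005, 0.8, 0, 1],
    [0.02, 0.005, 0.8, 0, 1],
    [0.02, 0.005, 0.8, 0, 0.5],
    [0.02, 0.005, 0.8, 0, 0.35],
    [0.02, 0.005, 0.8, 0, 0.3],
    [0.02, 0.005, 0.8, 0, 0.2],
    [0.02, 0.005, 0.8, 0, 0.1],
    [0.02, 0.005, 0.8, 0, 0],
    [0.02, 0.005, 0.8, 0, 0],
    [0.02, 0.005, 0.8, 0, 0],
    [0.02, 0.005, 0.8, 0, 0],
    [0.02, 0.005, 0.8, 0, 0],
  ],
  force=25,
)

```text
time_s: 2.92
ee_pos: [508.3, 299.1, 81.9]
ee_rot: [-180.0, -0.0, 72.5]
force: [-2.6, 0.6, 0.7]
gripper_width: 27.2
gripper_force: 0.4
```

>>> servo_tool(
  rows=[
    [0, 0, 0, 0, 0],
    [0, 0, 0, 0, 0],
    [0, 0, 0, 0, 0],
    [0, 0, 0, 0, 0],
    [0, 0, 0, 0, 0],
    [0, 0, -0.02, 0, 0],
    [0, 0, -0.1, 0, 0],
    [0, 0, -0.25, 0, 0],
    [0, 0, -0.4, 0, 0],
    [0, 0, -0.5, 0, 0],
    [0, 0, -0.5, 0, 0],
  ],
  force=25,
)

```text
time_s: 3.83
ee_pos: [510.8, 300.3, 186.5]
ee_rot: [179.6, -0.4, 72.5]
force: [0.9, -0.2, -3.4]
gripper_width: 23.9
gripper_force: 25.0
```

Run:
```python
from h import *
f=vision.grab_frame('scene');cv2.imwrite('pics/s2.png',f[...,::-1])
i=vision.camera_info('top'); b=cv2.imread('pics/top1.png'); hsv=cv2.cvtColor(b,cv2.COLOR_BGR2HSV).astype(int)
S=hsv[...,1]; H=hsv[...,0]
g=np.zeros(S.shape,bool); g[140:220,300:460]=1
m=g&((S>70)); 
for c in cont(m,4,60): print(c.mean(0),rect(ray(i,c,34)),rect(ray(i,c,12)))
x=cv2.Canny(b[...,0],20,60)
q=[cv2.resize(b[110:250,275:475],None,fx=4,fy=4,interpolation=cv2.INTER_CUBIC)]
pl=((H>35)&(H<100)); pl[:100]=0;pl[260:]=0;pl[:,:270]=0;pl[:,490:]=0
pl=cv2.morphologyEx(pl.astype(np.uint8),cv2.MORPH_OPEN,np.ones((7,7)))
for c in cont(pl,1): print('plate',rect(ray(i,c,12)))
cv2.imwrite('pics/plate.png',q[0])
```

```text
[323.50413223 183.79338843] (array([523.8,   4. ]), 112.0, 47.8, 9.6) (array([527.7,   2.3]), 114.2, 48.8, 9.6)
[433.97619048 182.48809524] (array([ 533.4, -263.5]), 61.4, 58.9, -18.7) (array([ 537.4, -270.7]), 62.6, 60.1, -18.7)
[378.49333333 171.58666667] (array([ 557.6, -129.8]), 65.8, 62.0, -88.8) (array([ 562.2, -134.2]), 67.1, 63.3, -88.8)
plate (array([ 543.5, -124. ]), 445.1, 297.0, 89.4)
```

View pics/s2.png

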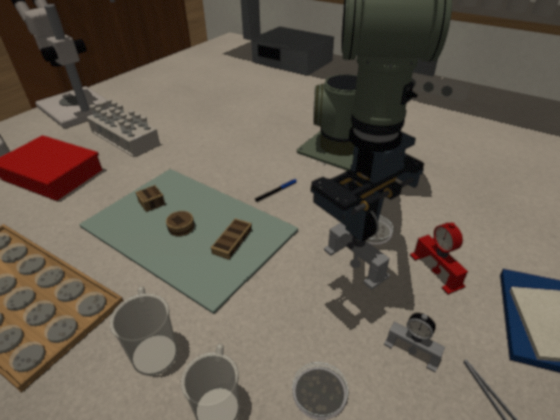

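View pics/plate.png

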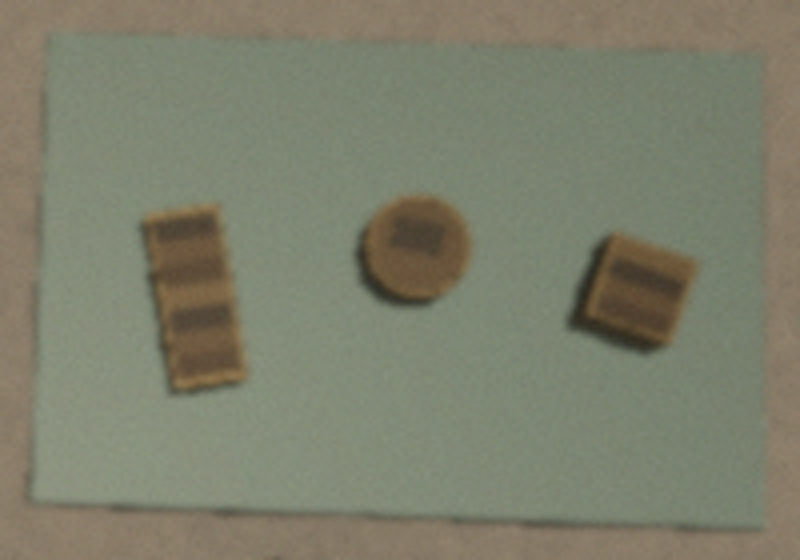

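The gauge is held and lifted, upright in the scene view at about (360,250). The slab lies around (195,300) in the plate crop, with a clear surround.

>>> servo_tool(
  rows=[
    [-0.04, 0.015, 0, -0.02, 0],
    [-0.1, 0.035, 0, -0.05, 0],
    [-0.2, 0.075, 0, -0.1, 0],
    [-0.3, 0.11, 0, -0.15, 0],
    [-0.4, 0.145, 0, -0.2, 0],
    [-0.5, 0.185, 0, -0.25, 0],
    [-0.6, 0.22, 0, -0.28, 0],
    [-0.67, 0.245, 0, -0.3, 0],
    [-0.7, 0.255, 0, -0.3, 0],
    [-0.7, 0.255, 0, -0.3, 0],
  ],
)

```text
time_s: 4.72
ee_pos: [513.8, 148.8, 180.0]
ee_rot: [-179.8, 0.0, 99.4]
force: [0.7, 0.2, -4.9]
gripper_width: 23.7
gripper_force: 25.0
```

Run:
```python
from h import *
s=state(); a=np.radians(s['ee_rot'][2]); X=np.array([np.cos(a),np.sin(a)]);Y=np.array([np.sin(a),-np.cos(a)])
i=vision.camera_info('scene'); b=cv2.imread('pics/s2.png')[200:270,195:265]
S=cv2.cvtColor(b,cv2.COLOR_BGR2HSV)[...,1]
for c in cont(S>75,1): 
    c=c+[195,200]; print(len(c),rect(ray(i,c,34)),rect(ray(i,c,23)))
d=np.array([523.8,4.])-s['ee_pos'][:2]; print(s['ee_pos'],s['ee_rot'],d@X,d@Y)
```

```text
99 (array([534.3,  10.4]), 121.5, 53.5, 10.8) (array([525.8,   2. ]), 123.6, 54.4, 10.8)
[513.82508711 148.79152073 179.99526102] [-1.79773042e+02  3.30243962e-02  9.93892540e+01] -144.47903287863323 -13.780145878434269
```

>>> servo_tool(
  rows=[
    [-0.04, -0.004, 0, 0, 0],
    [-0.12, -0.01, 0, 0, 0],
    [-0.24, -0.02, 0, 0, 0],
    [-0.36, -0.03, 0, 0, 0],
    [-0.48, -0.04, 0, 0, 0],
    [-0.59, -0.052, 0, 0, 0],
    [-0.68, -0.06, 0, 0, 0],
    [-0.715, -0.064, 0, 0, 0],
    [-0.725, -0.065, 0, 0, 0],
    [-0.725, -0.065, 0.05, 0, 0],
    [-0.725, -0.065, 0.12, 0, 0],
    [-0.725, -0.065, 0.17, 0, 0],
    [-0.725, -0.065, 0.2, 0, 0],
    [-0.725, -0.065, 0.2, 0, 0],
  ],
)

```text
time_s: 5.88
ee_pos: [524.9, 6.0, 140.0]
ee_rot: [-179.8, -0.1, 99.6]
force: [-0.3, -1.0, -5.1]
gripper_width: 24.0
gripper_force: 25.0
```

Run:
```python
from h import *
s=state(); print(s['ee_pos'],s['ee_rot'],s['force'])
w=vision.grab_frame('wrist')[...,::-1]; f=vision.grab_frame('scene')[...,::-1]
c=cv2.resize(f[120:300,120:320],(460,414),interpolation=cv2.INTER_CUBIC)
cv2.imwrite('pics/w3.png',np.hstack([w[:,110:450],np.vstack([c,c[:6]])]))
```

```text
[524.90885474   6.00234128 139.95777518] [-1.79776550e+02 -6.09411129e-02  9.96106892e+01] [-0.28140862 -0.96572478 -5.13039268]
```

View pics/w3.png

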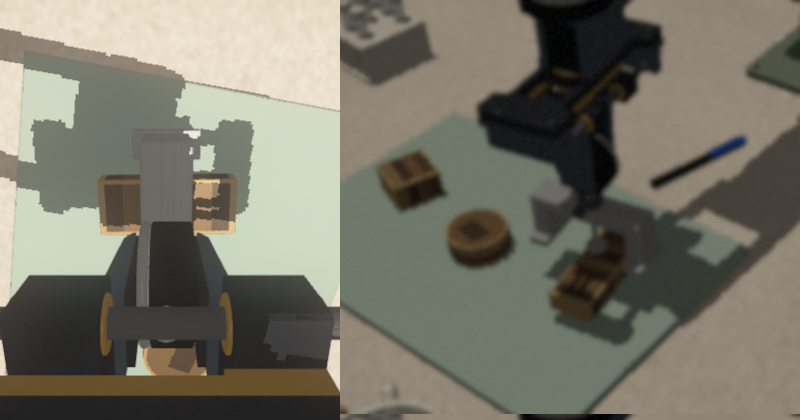

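The slab (columns 99–236) is centred under the gauge and square to it, and there is clearance on both sides. Now I'll lower it slowly.

>>> servo_tool(
  rows=[
    [0, 0, 0.02, 0, 0],
    [0, 0, 0.05, 0, 0],
    [0, 0, 0.075, 0, 0],
    [0, 0, 0.1, 0, 0],
    [0, 0, 0.12, 0, 0],
    [0, 0, 0.14, 0, 0],
    [0, 0, 0.16, 0, 0],
    [0, 0, 0.175, 0, 0],
    [0, 0, 0.19, 0, 0],
    [0, 0, 0.2, 0, 0],
    [0, 0, 0.21, 0, 0],
    [0, 0, 0.215, 0, 0],
    [0, 0, 0.22, 0, 0],
    [0, 0, 0.22, 0, 0],
    [0, 0, 0.22, 0, 0],
  ],
)

```text
time_s: 7.23
ee_pos: [526.2, 5.1, 98.0]
ee_rot: [180.0, -0.0, 99.6]
force: [-0.3, 0.5, -4.0]
gripper_width: 24.1
gripper_force: 25.0
```

>>> servo_tool(
  rows=[
    [0, 0, 0.005, 0, 0],
    [0, 0, 0.01, 0, 0],
    [0, 0, 0.013, 0, 0],
    [0, 0, 0.016, 0, 0],
    [0, 0, 0.018, 0, 0],
    [0, 0, 0.018, 0, 0],
    [0, 0, 0.018, 0, 0],
  ],
)

```text
time_s: 7.82
ee_pos: [526.4, 5.1, 94.4]
ee_rot: [180.0, -0.0, 99.5]
force: [0.1, -0.0, -3.8]
gripper_width: 23.7
gripper_force: 25.0
```

>>> servo_tool(
  rows=[
    [0, 0, 0.002, 0, 0],
    [0, 0, 0.004, 0, 0],
    [0, 0, 0.006, 0, 0],
    [0, 0, 0.006, 0, 0],
    [0, 0, 0.006, 0, 0],
  ],
)

```text
time_s: 8.23
ee_pos: [526.4, 5.1, 93.8]
ee_rot: [180.0, 0.0, 99.6]
force: [-1.4, -0.7, 4.8]
gripper_width: 24.0
gripper_force: 25.0
```

Contact is made: the force swung from -3.8 to +4.8 N, so the legs are on the glass. I'll release gently and retreat upward.

>>> servo_tool(
  rows=[
    [0, 0, 0, 0, 0],
    [0, 0, 0, 0, 0],
    [0, 0, 0, 0, 0],
    [0, 0, 0, 0, 0.3],
    [0, 0, 0, 0, 0.4],
    [0, 0, 0, 0, 0.6],
    [0, 0, 0, 0, 0.8],
    [0, 0, 0, 0, 1],
    [0, 0, 0, 0, 1],
    [0, 0, 0, 0, 1],
    [0, 0, 0, 0, 1],
    [0, 0, 0, 0, 1],
  ],
  force=4,
)

```text
time_s: 9.23
ee_pos: [526.2, 5.1, 93.1]
ee_rot: [180.0, -0.0, 99.5]
force: [-0.2, 0.1, -0.4]
gripper_width: 78.1
gripper_force: 0.0
```

>>> servo_tool(
  rows=[
    [0, 0, 0, 0, 1],
    [0, 0, 0, 0, 1],
    [0, 0, -0.05, 0, 1],
    [0, 0, -0.15, 0, 1],
    [0, 0, -0.3, 0, 1],
    [0, 0, -0.45, 0, 1],
    [0, 0, -0.6, 0, 1],
    [0, 0, -0.7, 0, 1],
    [0, 0, -0.7, 0, 1],
    [0, 0, -0.7, 0, 1],
  ],
)

```text
time_s: 10.07
ee_pos: [526.7, 5.1, 234.8]
ee_rot: [179.8, 0.0, 99.6]
force: [0.3, 0.2, -0.7]
gripper_width: 91.5
gripper_force: 0.0
```

Run:
```python
from h import *
s=state(); print(s['ee_pos'],s['force'],s['gripper_width'])
w=vision.grab_frame('wrist')[...,::-1]; f=vision.grab_frame('scene')[...,::-1]
c=cv2.resize(f[120:300,120:320],(460,414),interpolation=cv2.INTER_CUBIC)
cv2.imwrite('pics/w4.png',np.hstack([w[:,110:450],np.vstack([c,c[:6]])]))
```

```text
[526.72828164   5.11277819 234.81626942] [ 0.349917    0.16777721 -0.70145841] 91.49540457311107
```

View pics/w4.png

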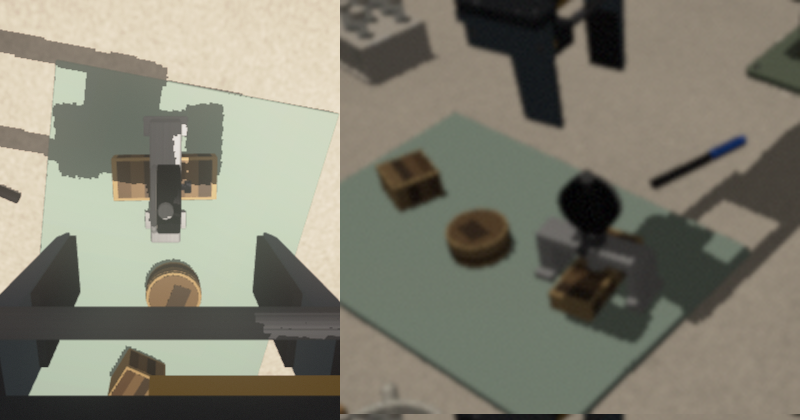

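The gauge stands alone and upright, square across the middle of the slab: bar at column 166, slab at columns 112–218. The other pieces haven't moved, and the gripper is clear.

```bash
python3 -c "
from workcell import job_done
print(job_done())"
```

```text
the job is handed in; nothing more can be done
None
```

I handed the job in at about 10 s: the dial gauge stands by itself, square across the middle of the slab, with the gripper clear and no visible shift of the three pieces. I did not read the dial, and the hand-in returned no verdict.

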